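# Draw a sprung reach rod to its length ring through its pull gauge

## Task

Check the return spring of the telescoping reach rod clamped on the bench: take the upright black grip at its end and gently pull it straight out along the rod. First draw only the gauge slide out until its ring has just come fully out of the gauge barrel and pause there for a second with the rod still fully home; then pull on smoothly until the length ring on the rod has just come fully out of the tube mouth, without drawing it well past. Finish while still gripping and holding the rod steady there for the reading (do not let go), and leave the things round it alone.

Things in the scene. Friction and masses are not known exactly. Their poses are not given: they have to be found in the camera images.
- pull_grip: upright black flat grip on the slide's free end: 12 mm thick along the rod (own x), 30 mm wide, top 25 mm above its origin, which is on its centre plane 100 mm above the bench; foot 66 mm below it. Rod axis 55 mm below the origin; pull towards own -x. Grasp from above, TCP at the origin, fingers on the two flat faces: all behind it is below 60 mm. It only slides, by gauge_slide plus reach_rod.
- rig: fixed base: aluminium plate 150 x 70 x 8 mm with two grey saddle blocks (top 55 mm) holding a level steel tube, 26 mm diameter, along its x axis, 45 mm above the bench; origin under the plate's centre, on the bench. The tube's mouth (30 mm bush) is at x = -65 mm; everything pulls out towards -x. At rest the grip's centre is at x = -140 mm.
- reach_rod (a joint): m the rod (14 mm diameter), with the gauge barrel (22 to 24 mm diameter, 55 mm long) on its end, is drawn out of the tube: 0 = home at the start, stop at 0.095. Its spring holds it home up to a pull of 10 N, then pulls back with 10 N + 60 N/m. At 0.072 the length ring has just come fully out of the tube mouth.
- gauge_slide (a joint): m the gauge slide (11 mm stem with the grip) is drawn out of the barrel: 0 at the start, stop at 0.045; spring 500 N/m from 0. At 0.015 (7.5 N) its ring has just come fully out, the rod still home; at 0.020 the rod begins to move; with the rod at 0.072 it reads about 0.029, the grip being 0.101 from its start. Friction 0.2 N in each.
- tube_mouth (a point): centre of the tube's mouth face, on the rod's axis
- rod_ring (a point): centre of the length ring, a 4 mm wide black band round the rod, hidden 70 mm inside the tube at the start; goal: this centre 2 mm outside the tube mouth
- barrel_mouth (a point): centre of the gauge barrel's mouth face, where the slide's stem comes out
- gauge_ring (a point): centre of the gauge ring, a 3 mm wide black band round the stem, hidden 13.5 mm inside the barrel at the start; first target: this centre 1.5 mm outside the barrel mouth
- oring_box: bystander: flat clear box of O-rings, 62 x 87 x 22 mm, origin under its centre; leave alone
- hex_keys: bystander: black folding hex key set, 24 x 90 x 18 mm, origin under its centre; leave alone
- standard: bystander: small round metal calibration standard standing upright, 21 mm diameter, 36 mm tall, origin under its centre; leave alone
Things that resemble listed ones, but are neither listed nor needed, are in the scene too. Of the things that look like the rig, the smaller one is meant.

How it is judged:
On the way, in this order (a step that is already met when the one before it is completed fails the run):
1. the gauge slide is drawn out to its ring (11 to 19.5 mm) and kept there for half a second, the rod still home (within 3 mm) (value of joint gauge_slide between 0.011 and 0.0195 m and value of joint reach_rod below 0.003 m), for 0.5 s.
2. the rod is drawn out to its length ring (72 mm, within 5 mm) by the grip (value of joint reach_rod between 0.067 and 0.077 m and contact force between the fingers and pull_grip above 2 N), for 0.3 s.
At the end, for the whole second after the job is handed in: The fingers still hold the grip (contact over 2 N) and the rod stands still (under 10 mm/s) drawn out to its length ring, 72 mm within 5 mm, the pull going through the gauge slide (out by more than 22 mm) (all of step 2 and velocity of joint reach_rod between -0.01 and 0.01 m/s and value of joint gauge_slide above 0.022 m); the arm keeps its last pose, push and grip.
It fails at once if the rod is drawn more than 12 mm past its length ring (value of joint reach_rod above 0.084 m).
It fails at once if a bystander is moved by more than 20 mm (distance of any of oring_box, hex_keys, standard from where it was at the start of the episode above 0.02 m).
It also fails if it takes over 45 s, if anything falls off the work surface, if the arm or the gripper's body presses on something with over 40 N, if the wrist force passes 120 N, or if a joint passes its speed limit or range.

## Robot

A 7-joint arm with a two-finger parallel gripper is mounted at the origin on a cart in front of the work surface, level with it; the furniture and walls round the work are solid. World frame = base frame: x ahead of the robot, y to its left, z up, the work surface at z = 0. Lengths are in m, angles in rad, forces in N, time in s.
With the tool pointing down it reaches from about 0.425 to 0.875 m from the base axis. Payload 8.4 kg.
Tool frame: the origin (TCP) lies between the finger pads, 19 mm behind the fingertips; this is the grasp point; z points along the fingers, y is the line along which they close (so a half turn about z gives the same grasp; the last joint's range is limited). The gripper opens to 87 mm and grips with 3 to 60 N. Pads are 19 mm wide; open, the fingers measure 117 mm over their backs; the gripper's body (75 mm by 190 mm) begins 51 mm behind the grasp point.
Start: joints at [1.224, 0.333, 0.04, 1.465, -0.013, 1.343, -0.059], TCP at [0.159, -0.63, 0.241] pointing down, gripper open.
Joint ranges: [-2.58, 2.58], [-0.38, 2.09], [-1.3, 1.39], [0.25, 2.4], [-1.5, 4.64], [0.08, 2.09], [-2.65, 2.65]. Speed limits (rad/s): [2.22, 2.22, 2.79, 2.79, 3.14, 3.14, 3.14].

## Interface

Orientations are given as a rotation vector (axis times angle).
In Python, from workcell import * gives the robot as it stands. The module is installed in compiled form; this text tells all that it offers.
- The arm moves only by the tool step_arm, never from a script. Its argument "motion" is a list that holds one entry, the list of rows, each a list of 6 numbers: the shift along the tool's x, y, z in mm, then the turn, a rotation vector about the tool's x, y, z in units of 5 degrees (1.0 is 5 degrees). A call has 1 to 5 rows; each row is the pose to reach, as a shift and turn from the pose commanded when the call began, along the tool's axes at that moment; what a row does not reach only later rows make up. A row lasts 1/12 s, in which the tool goes at most 41.7 mm and 7.16 degrees, less where a joint would pass 70% of its speed; a pose out of reach is approached as far as the arm can. A call with a gripper value outside its range is refused whole. "fingers" is the closure, from 0 (fully open) to 1 (shut), set as the call begins (left out, the last holds). The fingers move at their own pace and stop on an object; "grip_force" is the grip in N (left out, the last holds). Time passes only in rows, so rows that repeat a pose let the fingers close. It gives the time, the measured TCP pose, the force, the opening and the grip force at its end, in the units of the state.
- get_obs(): the state, without advancing time (a new reading comes with each control period).
- get_image(name): name is "side" or "top" or "wrist"; returns the picture (420x560x3 uint8, blue, green, red); there is no depth.
- camera_model(name): a dict with "K" (3x3 intrinsics, pixels), "k1" (the pictures are not rectified: a ray, as slopes to the right and down, at radius r is drawn at 1 + k1 r^2 times it, then the intrinsics apply), "extrinsics" (4x4, takes a point from world to camera coordinates). Camera axes: x right, y up, looking along -z (the intrinsics and any distortion apply to the point x, -y, -z); pixel columns grow to the right and rows downward; lengths in m; the calibration is good to about 2 mm. A picture is of the moment at which its call begins: read the wrist's pose just before it. camera_model takes no time and is no camera call; for the wrist camera it gives the pose at the moment of the call.
- sign_off(): hands the job in; it is judged then, once.
The state is a dict: "time_s": time; "joints": joint angles; "joint_vel": joint speeds; "joint_efforts": joint torques, N m; "tool_pos": TCP position; "tcp_rot": TCP orientation; "contact_force": force on the tool from outside, world axes, zero at the start; "wrist_torque": the same for the moment, N m; "grip_width": opening from 0.0 (shut) to 1.0 (fully open); "finger_force": force on a finger pad.
Only numpy, scipy, OpenCV 4.12 (cv2) and the standard library are available. Lean on these libraries where they do the work, as an engineer would, in place of code of your own. Each camera call takes 0.05 s, during which the arm holds its last target. There are 200 camera calls.

## Working session

There is one attempt and no reset: what is moved stays moved. The work goes in short steps, Python scripts to look and compute and a tool call to move; the robot and the scene stay as the last step left them, time stands still between calls to the robot, and variables do not carry over. Pictures are saved under pics/ and viewed, at most 10 in all, crops included, and the job is handed in when it is done.

Besides the shell and the picture viewer there is one more tool, called after "Request:" as a command line: name --argument value ..., lists and objects as JSON in quotes. step_arm: Moves the arm, as the interface text tells. Its arguments: {"type":"object","properties":{"motion":{"type":"array","items":{"type":"array","items":{"type":"array","items":{"type":"number"}}}},"fingers":{"type":"number"},"grip_force":{"type":"number"}},"required":["motion"]}

```bash
mkdir -p pics
cat > h.py <<'E'
from workcell import *
import numpy as np, cv2
from scipy.spatial.transform import Rotation as R
def ray(cm,u,v):
    K=cm["K"];x=(u-K[0][2])/K[0][0];y=(v-K[1][2])/K[1][1];a,b=x,y
    for _ in range(20):
        s=1+cm["k1"]*(a*a+b*b);a,b=x/s,y/s
    E=np.array(cm["extrinsics"]);d=E[:3,:3].T@np.array([a,-b,-1.]);return -E[:3,:3].T@E[:3,3],d
def onz(cm,u,v,z):
    o,d=ray(cm,u,v);return o+d*(z-o[2])/d[2]
def proj(cm,p):
    E=np.array(cm["extrinsics"]);q=E[:3,:3]@p+E[:3,3];a,b=q[0]/-q[2],-q[1]/-q[2];s=1+cm["k1"]*(a*a+b*b);K=cm["K"]
    return K[0][0]*a*s+K[0][2],K[1][1]*b*s+K[1][2]
E
python3 - <<'E'
from h import *
o=get_obs();print({k:np.round(v,3) for k,v in o.items()})
for n in("top","side"):
    im=get_image(n);cv2.imwrite(f"pics/{n}0.png",im);cm=camera_model(n);print(n,np.round(ray(cm,280,210),3))
E
```

```text
{'time_s': np.float64(0.0), 'joints': array([ 1.224,  0.334,  0.04 ,  1.466, -0.013,  1.343, -0.059]), 'joint_vel': array([ 0.001,  0.   , -0.001, -0.   , -0.   , -0.   , -0.   ]), 'joint_efforts': array([ 1.0000e-03, -6.5635e+01,  1.3350e+00, -4.0380e+01, -6.0000e-02,
        4.5000e-02,  0.0000e+00]), 'tool_pos': array([ 0.159, -0.63 ,  0.24 ]), 'tcp_rot': array([-3.116, -0.388,  0.   ]), 'contact_force': array([-0.32 , -0.244, -0.704]), 'wrist_torque': array([0.05 , 0.047, 0.031]), 'finger_force': np.float64(0.0), 'grip_width': np.float64(0.998)}
top [[ 0.468  0.458  0.965]
 [ 0.087  0.04  -0.996]]
side [[ 0.301 -0.417  0.475]
 [ 0.227  0.885 -0.406]]
```

View pics/top0.png

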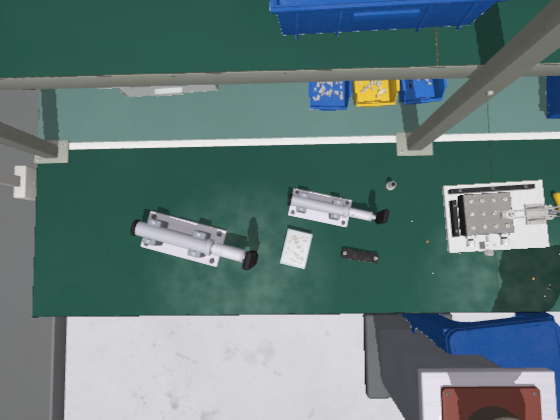

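View pics/side0.png

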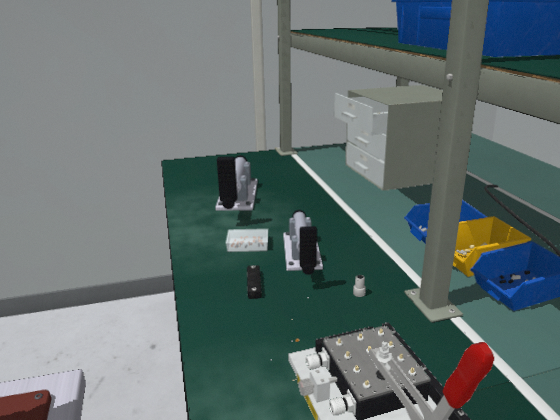

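The top view shows two rigs. The larger has its grip at (250,260) and its plate at (183,239); the smaller has its grip at (382,216) and its plate at (320,207). The O-ring box is at (296,248), the hex keys at (360,255) and the standard at (391,185). The smaller rig is the one meant, and I'll check its size and take a close crop.

Run:
```python
from h import *
im=cv2.imread("pics/top0.png");cm=camera_model("top");cs=camera_model("side")
for n,u,v,z in [("plateL",183,239,.008),("plateS",320,207,.008),("gripS",382,216,.12),("gripL",250,260,.12),("box",296,248,.02),("hex",360,255,.018),("std",391,185,.036),("post",415,146,0)]:
    print(n,np.round(onz(cm,u,v,z),3))
g=cv2.cvtColor(im,cv2.COLOR_BGR2HSV)
m=((g[...,1]<60)&(g[...,2]>90)).astype(np.uint8)
for a,(x0,x1,y0,y1) in {"L":(125,262,200,275),"S":(280,395,180,235)}.items():
    c=np.zeros_like(m);c[y0:y1,x0:x1]=m[y0:y1,x0:x1]
    cs_,_=cv2.findContours(c,0,2);k=max(cs_,key=cv2.contourArea);r=cv2.minAreaRect(k);print(a,r)
b=im.max(2)<28
# dark grip of the small rig, side view
s=cv2.imread("pics/side0.png");
A=cv2.resize(im[175:240,275:400],None,fx=6,fy=6,interpolation=2)
B=cv2.resize(s[200:280,270:335],None,fx=4.8,fy=4.8,interpolation=2)
h=max(A.shape[0],B.shape[0]);A=cv2.copyMakeBorder(A,0,h-A.shape[0],0,0,0);B=cv2.copyMakeBorder(B,0,h-B.shape[0],0,0,0)
A=A[:,:];C=np.hstack([A,B]);f=min(1,790/C.shape[1]);print(C.shape,f);cv2.imwrite("pics/c1.png",cv2.resize(C,None,fx=f,fy=f))
```

```text
plateL [0.483 0.741 0.008]
plateS [0.557 0.396 0.008]
gripS [0.525 0.268 0.12 ]
gripL [0.433 0.56  0.12 ]
box [0.456 0.458 0.02 ]
hex [0.437 0.302 0.018]
std [0.605 0.225 0.036]
post [0.709 0.152 0.   ]
L ((190.10752868652344, 240.2049560546875), (113.30354309082031, 38.49761199951172), 14.826481819152832)
S ((332.377685546875, 209.78701782226562), (86.80293273925781, 28.716758728027344), 11.768289566040039)
(390, 1062, 3) 0.743879472693032
```

View pics/c1.png

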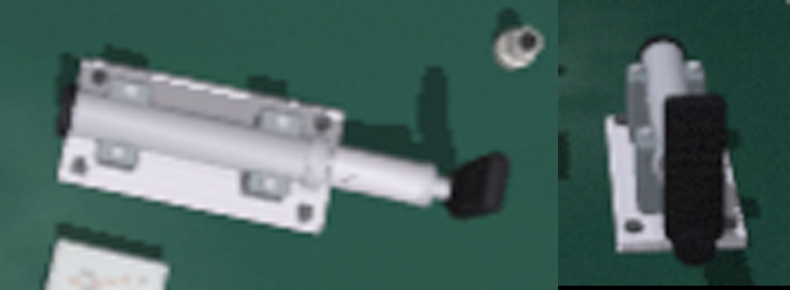

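The crop shows the small rig. Its plate corners are at crop (82,60), (343,110), (320,233) and (60,182), the stem leads to the black grip at (480,185), and the standard stands clear. I'll take the pose from the plate corners and check it against the grip.

Run:
```python
from h import *
cm=camera_model("top");cs=camera_model("side");f=6*.743879
P=np.array([onz(cm,275+u/f,175+v/f,.008) for u,v in [(82,60),(343,110),(320,233),(60,182)]])
print(P.round(4));d=lambda a,b:np.linalg.norm(P[a]-P[b]);print("sides",d(0,1),d(3,2),d(0,3),d(1,2))
c=P.mean(0);ax=(P[0]+P[3]-P[1]-P[2]);ax[2]=0;ax/=np.linalg.norm(ax);print("centre",c,"ax",ax,np.degrees(np.arctan2(ax[1],ax[0])))
g=c-.140*ax;g[2]=.1;print("grip",g)
ly=np.array([-ax[1],ax[0],0])
for z in(.025,-.066):
  for y in(.015,-.015):
    for x in (-.006,.006):
      p=g+x*ax+y*ly+[0,0,z];u,v=proj(cm,p);s=proj(cs,p);print(z,y,x,"topcrop",round((u-275)*f),round((v-175)*f),"side crop",round(558+(s[0]-270)*4.8*.744),round((s[1]-200)*4.8*.744))
o=get_obs();print(R.from_rotvec(o["tcp_rot"]).as_matrix().round(3))
w=get_image("wrist");cv2.imwrite("pics/w0.png",w)
```

```text
[[0.6054 0.462  0.008 ]
 [0.5743 0.3162 0.008 ]
 [0.5056 0.3309 0.008 ]
 [0.5366 0.4755 0.008 ]]
sides 0.14902893467688028 0.14784079902243177 0.0700939144881343 0.07028666473290451
centre [0.55547646 0.39616672 0.008     ] ax [0.20879942 0.97795849 0.        ] 77.94799581759254
grip [0.52624454 0.25925254 0.1       ]
0.025 0.015 -0.006 topcrop 504 211 side crop 669 106
0.025 0.015 0.006 topcrop 480 206 side crop 667 95
0.025 -0.015 -0.006 topcrop 515 151 side crop 733 103
0.025 -0.015 0.006 topcrop 491 146 side crop 729 92
-0.066 0.015 -0.006 topcrop 464 220 side crop 670 271
-0.066 0.015 0.006 topcrop 442 216 side crop 667 258
-0.066 -0.015 -0.006 topcrop 474 166 side crop 730 268
-0.066 -0.015 0.006 topcrop 452 162 side crop 727 256
[[ 0.969  0.245 -0.   ]
 [ 0.245 -0.969  0.001]
 [-0.    -0.001 -1.   ]]
```

Run:
```python
from h import *
cm=camera_model("top");cs=camera_model("side")
for z in(0,.05,.1,.15): print(z,onz(cm,557,197,z).round(3),"clampL",onz(cm,447,218,z).round(3),"side redtop",onz(cs,480,345,z).round(3),"redbase",onz(cs,455,405,z).round(3))
for p in [(.75,.15,.3),(.75,.15,.5),(.75,.15,.6),(.7,0,.5)]: print(p,np.round(proj(cm,np.array(p)),0),np.round(proj(cs,np.array(p)),0))
```

```text
0 [ 0.573 -0.193  0.   ] clampL [0.525 0.08  0.   ] side redtop [0.726 0.042 0.   ] redbase [ 0.623 -0.048  0.   ]
0.05 [ 0.567 -0.159  0.05 ] clampL [0.522 0.1   0.05 ] side redtop [ 0.682 -0.007  0.05 ] redbase [ 0.589 -0.087  0.05 ]
0.1 [ 0.562 -0.125  0.1  ] clampL [0.519 0.119 0.1  ] side redtop [ 0.637 -0.055  0.1  ] redbase [ 0.556 -0.125  0.1  ]
0.15 [ 0.556 -0.092  0.15 ] clampL [0.516 0.139 0.15 ] side redtop [ 0.592 -0.103  0.15 ] redbase [ 0.522 -0.164  0.15 ]
(0.75, 0.15, 0.3) [468.  80.] [478. 132.]
(0.75, 0.15, 0.5) [540.  12.] [497. -15.]
(0.75, 0.15, 0.6) [604. -49.] [ 507. -100.]
(0.7, 0, 0.5) [667.  48.] [554. -21.]
```

View pics/w0.png

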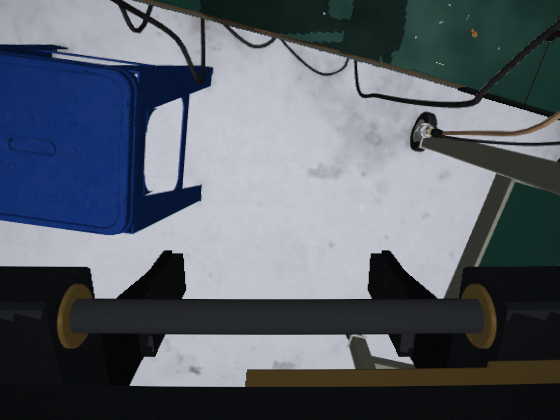

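The wrist view shows only the floor and the bench edge. The clamp handle reaches about z 0.15, so I'll swing at z≈0.3 and radius about 0.5.

Run:
```python
from h import *
o=get_obs();p=o["tool_pos"];y0=-75.8
W=[((.25,-.48,.28),-47),((.36,-.33,.30),-20),((.45,-.17,.30),8),((.49,.0,.30),36),((.505,.13,.30),60),((.526,.259,.25),77.95)]
y=y0
for q,yn in W:
    a=np.radians(y);ty=np.array([np.cos(a),np.sin(a),0]);tz=np.array([0,0,-1.]);tx=np.cross(ty,tz);d=np.array(q)-p
    print((np.array([tx@d,ty@d,tz@d])*1000).round(0),"turn",round(-(yn-y)/5,2),round(np.linalg.norm(d),3));p=np.array(q);y=yn
```

```text
[ 125. -123.  -39.] turn -5.76 0.18
[183. -35. -20.] turn -5.4 0.187
[181.  30.   0.] turn -5.6 0.184
[163.  63.   0.] turn -5.6 0.175
[96. 89.  0.] turn -4.8 0.131
[ 46. 122.  50.] turn -3.59 0.14
```

Request:
step_arm --motion '[[[25,-25,-8,0,0,-1.2],[50,-49,-16,0,0,-2.3],[75,-74,-23,0,0,-3.5],[100,-98,-31,0,0,-4.6],[125,-123,-39,0,0,-5.8]]]' --fingers 0

```text
time_s: 0.57
tool_pos: [0.2509, -0.4786, 0.2803]
tcp_rot: [-2.918, -1.163, 0.001]
contact_force: [0.9, -0.2, 0.4]
grip_width: 0.999
finger_force: 0.0
```

Request:
step_arm --motion '[[[37,-7,-4,0,0,-1.1],[73,-14,-8,0,0,-2.2],[110,-21,-12,0,0,-3.2],[146,-28,-16,0,0,-4.3],[183,-35,-20,0,0,-5.4]]]'

```text
time_s: 0.98
tool_pos: [0.3604, -0.3278, 0.3004]
tcp_rot: [2.566, 1.812, -0.0]
contact_force: [0.3, -0.8, 1.0]
grip_width: 1.0
finger_force: 0.0
```

Request:
step_arm --motion '[[[36,6,0,0,0,-1.1],[72,12,0,0,0,-2.2],[109,18,0,0,0,-3.4],[145,24,0,0,0,-4.5],[181,30,0,0,0,-5.6]]]'

```text
time_s: 1.4
tool_pos: [0.4498, -0.1675, 0.3003]
tcp_rot: [2.051, 2.379, -0.0]
contact_force: [0.7, -0.9, 0.7]
grip_width: 0.997
finger_force: 0.0
```

Request:
step_arm --motion '[[[33,13,0,0,0,-1.1],[65,25,0,0,0,-2.2],[98,38,0,0,0,-3.4],[130,50,0,0,0,-4.5],[163,63,0,0,0,-5.6]]]'

```text
time_s: 1.82
tool_pos: [0.4884, 0.0025, 0.3003]
tcp_rot: [1.415, 2.805, -0.0]
contact_force: [0.9, -0.4, -0.1]
grip_width: 1.001
finger_force: 0.0
```

Request:
step_arm --motion '[[[19,18,0,0,0,-1],[38,36,0,0,0,-2],[58,53,0,0,0,-2.9],[77,71,0,0,0,-3.8],[96,89,0,0,0,-4.8]]]'

```text
time_s: 2.23
tool_pos: [0.5035, 0.1322, 0.3002]
tcp_rot: [0.802, 3.037, -0.0]
contact_force: [0.7, -0.6, 0.3]
grip_width: 0.998
finger_force: 0.0
```

Next, above the grip with the fingertips still at z≈0.23.

Request:
step_arm --motion '[[[9,24,10,0,0,-0.7],[18,49,20,0,0,-1.4],[28,73,30,0,0,-2.2],[37,98,40,0,0,-2.9],[46,122,50,0,0,-3.6]]]'

```text
time_s: 2.65
tool_pos: [0.5244, 0.261, 0.2496]
tcp_rot: [-0.319, -3.125, 0.0]
contact_force: [0.6, -0.2, 0.4]
grip_width: 0.994
finger_force: 0.0
```

Run:
```python
from h import *
o=get_obs();print(o["tool_pos"].round(4),R.from_rotvec(o["tcp_rot"]).as_matrix().round(3).tolist(),o["joints"].round(2))
cm=camera_model("wrist");im=get_image("wrist");cv2.imwrite("pics/w1.png",im)
ax=np.array([.2088,.978,0]);ly=np.array([-ax[1],ax[0],0]);g=np.array([.5262,.2593,.1])
for y in(.015,-.015):
  for x in(-.006,.006):
    print(y,x,np.round(proj(cm,g+x*ax+y*ly+[0,0,.025]),0))
```

```text
[0.5244 0.261  0.2496] [[-0.979, 0.202, -0.0], [0.202, 0.979, -0.0], [0.0, -0.0, -1.0]] [ 0.19  0.32 -0.89  1.58  0.25  1.37  0.64]
0.015 -0.006 [266. 192.]
0.015 0.006 [282. 192.]
-0.015 -0.006 [266. 231.]
-0.015 0.006 [282. 231.]
```

View pics/w1.png

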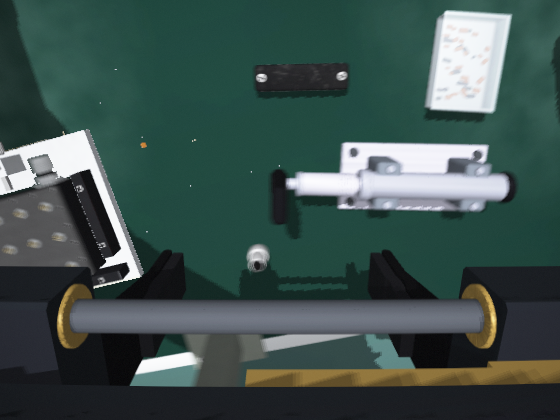

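The wrist view shows the small rig level, with its grip at about columns 272–286 and rows 170–223, the tube axis near row 185, the hex keys at (302,77) and the standard at (258,257). I'll check the row offset numerically.

Run:
```python
from h import *
o=get_obs();print(o["tool_pos"].round(4))
cm=camera_model("wrist");im=cv2.imread("pics/w1.png")
print(np.round(ray(cm,280,210),3))
ax=np.array([.2088,.978,0]);ly=np.array([-ax[1],ax[0],0]);g=np.array([.5262,.2593,.1])
for z in(.025,-.066):
  for y in(.015,-.015):print("grip",z,y,np.round(proj(cm,g+y*ly+[0,0,z]),0))
for x in (-.065,.07): print("tube",np.round(proj(cm,g+(.14+x)*ax+[0,0,-.055]),0))
m=(im.max(2)<40).astype(np.uint8);m[:160]=0;m[235:]=0;m[:,:262]=0;m[:,296:]=0
print(cv2.boundingRect(m))
for v in range(162,235,3): 
    c=np.where(m[v])[0]; print(v,(c.min(),c.max()) if len(c) else "-",end=" ")
# plate corners
print()
for u,v in [(342,143),(487,145),(486,209),(339,209)]: print(onz(cm,u,v,.008).round(4))
```

```text
[0.5229 0.2655 0.2475]
[[ 0.445  0.281  0.391]
 [ 0.28  -0.043 -0.959]]
grip 0.025 0.015 [268. 197.]
grip 0.025 -0.015 [267. 235.]
grip -0.066 0.015 [270. 173.]
grip -0.066 -0.015 [269. 203.]
tube [349. 192.]
tube [489. 195.]
(271, 170, 20, 54)
162 - 165 - 168 - 171 (np.int64(274), np.int64(282)) 174 (np.int64(272), np.int64(285)) 177 (np.int64(272), np.int64(286)) 180 (np.int64(272), np.int64(284)) 183 (np.int64(271), np.int64(284)) 186 (np.int64(272), np.int64(284)) 189 (np.int64(271), np.int64(284)) 192 (np.int64(272), np.int64(289)) 195 (np.int64(273), np.int64(289)) 198 (np.int64(273), np.int64(290)) 201 (np.int64(273), np.int64(290)) 204 (np.int64(272), np.int64(290)) 207 (np.int64(273), np.int64(289)) 210 (np.int64(273), np.int64(289)) 213 (np.int64(273), np.int64(289)) 216 (np.int64(273), np.int64(289)) 219 (np.int64(273), np.int64(289)) 222 (np.int64(275), np.int64(287)) 225 - 228 - 231 - 234 - 
[0.5004 0.3385 0.008 ]
[0.5303 0.4839 0.008 ]
[0.5988 0.4802 0.008 ]
[0.5683 0.3253 0.008 ]
```

The arm was still settling in that frame, so I'll retake it settled.

```bash
cat > m.py <<'E'
from h import *
get_image("wrist");get_image("wrist");o=get_obs();cm=camera_model("wrist");im=get_image("wrist")
print(o["tool_pos"].round(4),R.from_rotvec(o["tcp_rot"]).as_matrix().round(3).tolist(),o["time_s"])
cv2.imwrite("pics/w2.png",im)
ax=np.array([.2088,.978,0]);ly=np.array([-ax[1],ax[0],0]);g=np.array([.5262,.2593,.1])
u,v=proj(cm,g+[0,0,.025]);print("pred",u,v)
k=im.max(2)<40;k[240:]=0;k[:150]=0;k[:,:int(u)-35]=0;k[:,int(u)+45:]=0
n,l,s,c=cv2.connectedComponentsWithStats(k.astype(np.uint8));i=1+np.argmax(s[1:,4]);print(s[i])
r=[(v,np.where(l[v]==i)[0]) for v in range(s[i][1],s[i][1]+s[i][3])];print([(v,int(a.min()),int(a.max())) for v,a in r][::3])
E
python3 m.py
```

```text
[0.5233 0.2616 0.249 ] [[-0.98, 0.201, -0.003], [0.201, 0.98, 0.001], [0.003, 0.0, -1.0]] 2.8
pred 273.1041062012071 214.2177385923426
[267 172  19  56 905]
[(172, 273, 278), (175, 269, 281), (178, 267, 283), (181, 267, 283), (184, 267, 282), (187, 267, 282), (190, 267, 283), (193, 267, 284), (196, 267, 283), (199, 267, 284), (202, 267, 284), (205, 267, 283), (208, 267, 283), (211, 267, 283), (214, 267, 283), (217, 267, 283), (220, 267, 283), (223, 268, 282), (226, 270, 279)]
```

Run:
```python
from h import *
get_image("wrist");o=get_obs();cm=camera_model("wrist");Rm=R.from_rotvec(o["tcp_rot"]).as_matrix()
im=get_image("wrist")
k=im.max(2)<40;k[240:]=0;k[:150]=0;k[:,:240]=0;k[:,318:]=0
n,l,s,c=cv2.connectedComponentsWithStats(k.astype(np.uint8));i=1+np.argmax(s[1:,4]);x,y,w,h,_=s[i]
b=y+h;us=np.where(l[b-15]==i)[0];u=us.mean()+.5
e=onz(cm,u,b,.125);ly=np.array([-.978,.2088,0]);t=e+.015*ly;t[2]=.1
print(s[i],u,"target",t,"tcp",o["tool_pos"],"tool shift mm",(Rm.T@(t-o["tool_pos"])*1000).round(1))
```

```text
[270 169  18  56 893] 279.0 target [0.5224708  0.26235697 0.1       ] tcp [0.5244616  0.25921752 0.25014122] tool shift mm [  2.5   2.7 150.1]
```

Target ≈(0.523, 0.262), which agrees with the plate estimate to within 4 mm. Descending.

Request:
step_arm --motion '[[[0,0,8,0,0,0],[1,0,22,0,0,0],[1,1,40,0,0,0],[2,1,58,0,0,0],[2,1,76,0,0,0]]]'

```text
time_s: 3.37
tool_pos: [0.5229, 0.26, 0.1735]
tcp_rot: [0.326, 3.123, -0.001]
contact_force: [0.6, 0.4, -0.6]
grip_width: 1.003
finger_force: 0.0
```

Request:
step_arm --motion '[[[0,0,18,0,0,0],[0,0,36,0,0,0],[0,0,52,0,0,0],[0,0,65,0,0,0],[0,0,74,0,0,0]]]'

```text
time_s: 3.78
tool_pos: [0.5225, 0.2599, 0.0989]
tcp_rot: [-0.325, -3.124, 0.001]
contact_force: [-0.5, -0.6, -0.2]
grip_width: 0.999
finger_force: 0.0
```

Request:
step_arm --motion '[[[0,0,0,0,0,0],[0,0,0,0,0,0],[0,0,0,0,0,0],[0,0,0,0,0,0],[0,0,0,0,0,0]]]'

```text
time_s: 4.2
tool_pos: [0.5231, 0.2614, 0.1011]
tcp_rot: [0.323, 3.124, 0.001]
contact_force: [-0.9, 0.1, 0.4]
grip_width: 1.0
finger_force: 0.0
```

Run:
```python
from h import *
o=get_obs();print(o["tool_pos"].round(4),R.from_rotvec(o["tcp_rot"]).as_matrix().round(3).tolist())
a=cv2.resize(get_image("side")[160:300,220:400],None,fx=3,fy=3);b=cv2.resize(get_image("wrist"),None,fx=.8,fy=.8)[-420:]
C=np.hstack([cv2.resize(a,(420,330)),cv2.resize(b,(380,330))]);cv2.imwrite("pics/g1.png",C)
```

```text
[0.5231 0.2614 0.1011] [[-0.979, 0.205, 0.001], [0.205, 0.979, 0.0], [-0.001, 0.001, -1.0]]
```

View pics/g1.png

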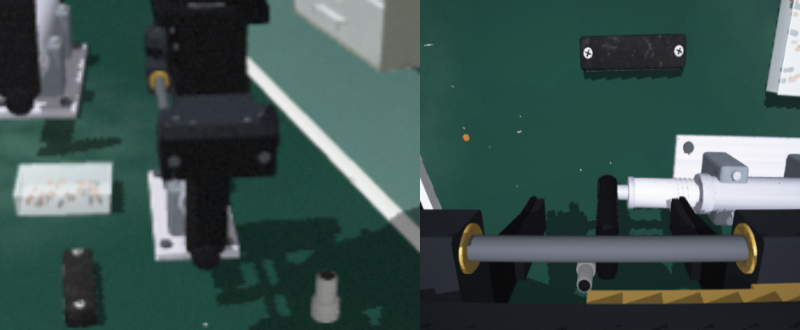

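The grip sits between the open fingers at (607,230), midway between the fingers at 535 and 685. Closing.

Request:
step_arm --motion '[[[0,0,0,0,0,0],[0,0,0,0,0,0],[0,0,0,0,0,0],[0,0,0,0,0,0],[0,0,0,0,0,0]]]' --fingers 1 --grip_force 30

```text
time_s: 4.72
tool_pos: [0.5226, 0.2611, 0.1003]
tcp_rot: [-0.323, -3.125, -0.0]
contact_force: [-0.6, -1.5, 0.5]
grip_width: 0.712
finger_force: 0.0
```

Request:
step_arm --motion '[[[0,0,0,0,0,0],[0,0,0,0,0,0],[0,0,0,0,0,0],[0,0,0,0,0,0],[0,0,0,0,0,0]]]'

```text
time_s: 5.13
tool_pos: [0.5227, 0.2611, 0.1003]
tcp_rot: [-0.323, -3.125, -0.0]
contact_force: [-0.3, -0.6, -0.5]
grip_width: 0.322
finger_force: 0.0
```

Request:
step_arm --motion '[[[0,0,0,0,0,0],[0,0,0,0,0,0],[0,0,0,0,0,0],[0,0,0,0,0,0],[0,0,0,0,0,0]]]'

```text
time_s: 5.55
tool_pos: [0.5227, 0.2611, 0.1003]
tcp_rot: [-0.324, -3.125, -0.0]
contact_force: [0.0, -0.8, 0.1]
grip_width: 0.138
finger_force: 30.0
```

Gripped at 12 mm, with the load near zero. Draw out 15 mm, then hold.

Request:
step_arm --motion '[[[0,-2,0,0,0,0],[0,-5,0,0,0,0],[0,-9,0,0,0,0],[0,-12,0,0,0,0],[0,-14.5,0,0,0,0]]]'

```text
time_s: 5.97
tool_pos: [0.5196, 0.2475, 0.1003]
tcp_rot: [0.322, 3.125, 0.003]
contact_force: [2.1, 7.6, -5.1]
grip_width: 0.139
finger_force: 30.0
```

Request:
step_arm --motion '[[[0,0,0,0,0,0],[0,0,0,0,0,0],[0,0,0,0,0,0],[0,0,0,0,0,0],[0,0,0,0,0,0]]]'

```text
time_s: 6.38
tool_pos: [0.5196, 0.2478, 0.1003]
tcp_rot: [0.322, 3.125, 0.003]
contact_force: [2.5, 5.8, -4.4]
grip_width: 0.135
finger_force: 30.0
```

The TCP has moved 13.7 mm and the axial force is about 6.5 N. I'll go 1.5 mm more and hold.

Request:
step_arm --motion '[[[0,-0.8,0,0,0,0],[0,-1.5,0,0,0,0],[0,-1.5,0,0,0,0],[0,-1.5,0,0,0,0],[0,-1.5,0,0,0,0]]]'

```text
time_s: 6.8
tool_pos: [0.5193, 0.2465, 0.1003]
tcp_rot: [0.322, 3.125, 0.003]
contact_force: [2.3, 6.6, -4.8]
grip_width: 0.138
finger_force: 30.0
```

Request:
step_arm --motion '[[[0,0,0,0,0,0],[0,0,0,0,0,0],[0,0,0,0,0,0],[0,0,0,0,0,0],[0,0,0,0,0,0]]]'

```text
time_s: 7.22
tool_pos: [0.5193, 0.2465, 0.1003]
tcp_rot: [0.322, 3.125, 0.003]
contact_force: [3.1, 6.4, -5.3]
grip_width: 0.135
finger_force: 30.0
```

Request:
step_arm --motion '[[[0,0,0,0,0,0],[0,0,0,0,0,0],[0,0,0,0,0,0],[0,0,0,0,0,0],[0,0,0,0,0,0]]]'

```text
time_s: 7.63
tool_pos: [0.5193, 0.2465, 0.1003]
tcp_rot: [0.322, 3.125, 0.003]
contact_force: [2.5, 6.1, -5.3]
grip_width: 0.139
finger_force: 30.0
```

Run:
```python
from h import *
im=get_image("wrist");cv2.imwrite("pics/r1.png",cv2.resize(im[150:320,200:420],None,fx=3.6,fy=3.5,interpolation=2))
```

```text
(no output)
```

View pics/r1.png

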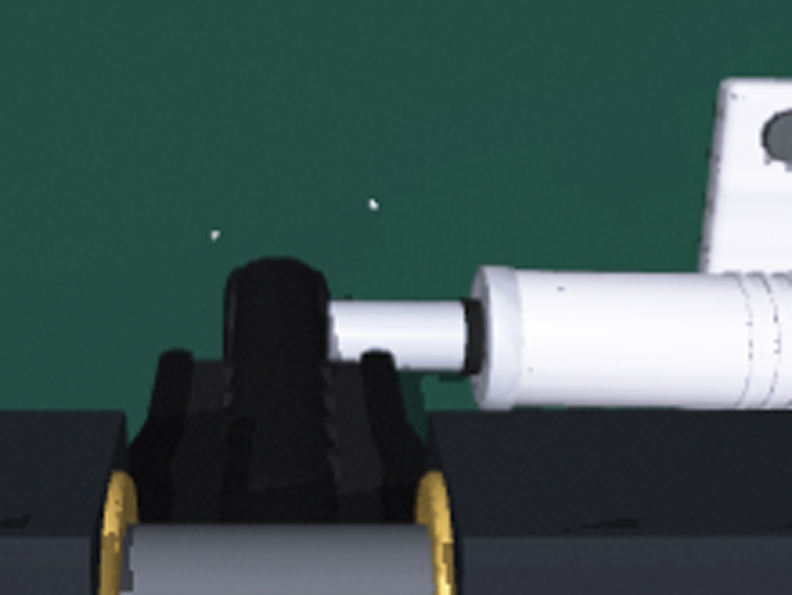

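The gauge ring, a black band at (475,337), sits just outside the barrel mouth (485), and the hold has lasted over 1 s. The grip needs about 86 mm more; pulling on smoothly.

Request:
step_arm --motion '[[[0,-2,0,0,0,0],[0,-5,0,0,0,0],[0,-9,0,0,0,0],[0,-13,0,0,0,0],[0,-17,0,0,0,0]]]'

```text
time_s: 8.1
tool_pos: [0.5157, 0.2307, 0.1003]
tcp_rot: [0.321, 3.125, 0.006]
contact_force: [3.2, 10.7, -7.6]
grip_width: 0.14
finger_force: 30.0
```

Request:
step_arm --motion '[[[0,-4,0,0,0,0],[0,-8,0,0,0,0],[0,-12,0,0,0,0],[0,-16,0,0,0,0],[0,-20,0,0,0,0]]]'

```text
time_s: 8.52
tool_pos: [0.5114, 0.2115, 0.1003]
tcp_rot: [0.32, 3.125, 0.006]
contact_force: [3.3, 12.4, -7.8]
grip_width: 0.136
finger_force: 30.0
```

Request:
step_arm --motion '[[[0,-4,0,0,0,0],[0,-8,0,0,0,0],[0,-12,0,0,0,0],[0,-16,0,0,0,0],[0,-20,0,0,0,0]]]'

```text
time_s: 8.93
tool_pos: [0.5071, 0.1923, 0.1003]
tcp_rot: [-0.32, -3.125, -0.007]
contact_force: [0.5, 13.3, -8.4]
grip_width: 0.136
finger_force: 30.0
```

Request:
step_arm --motion '[[[0,-4,0,0,0,0],[0,-8,0,0,0,0],[0,-12,0,0,0,0],[0,-15,0,0,0,0],[0,-17,0,0,0,0]]]'

```text
time_s: 9.35
tool_pos: [0.5034, 0.1759, 0.1002]
tcp_rot: [-0.319, -3.125, -0.007]
contact_force: [1.8, 13.6, -7.5]
grip_width: 0.139
finger_force: 30.0
```

Request:
step_arm --motion '[[[0,-2,0,0,0,0],[0,-4,0,0,0,0],[0,-5,0,0,0,0],[0,-6,0,0,0,0],[0,-6,0,0,0,0]]]'

```text
time_s: 9.77
tool_pos: [0.5021, 0.1702, 0.1002]
tcp_rot: [-0.319, -3.125, -0.007]
contact_force: [1.4, 13.7, -7.4]
grip_width: 0.134
finger_force: 30.0
```

Request:
step_arm --motion '[[[0,0,0,0,0,0],[0,0,0,0,0,0],[0,0,0,0,0,0]]]'

```text
time_s: 10.02
tool_pos: [0.5022, 0.1704, 0.1002]
tcp_rot: [-0.319, -3.125, -0.007]
contact_force: [0.9, 13.6, -8.0]
grip_width: 0.133
finger_force: 30.0
```

Run:
```python
from h import *
o=get_obs();d=o["tool_pos"]-[.5227,.2611,.1003];ax=np.array([.2088,.978,0]);print(d@-ax,d,o["contact_force"]@ax)
im=get_image("wrist");cv2.imwrite("pics/r2.png",cv2.resize(im[140:310,210:430],None,fx=3.6,fy=3.5,interpolation=2))
```

```text
0.09302747503587465 [-2.05455684e-02 -9.07337018e-02 -5.47545748e-05] 13.526803220561787
```

View pics/r2.png

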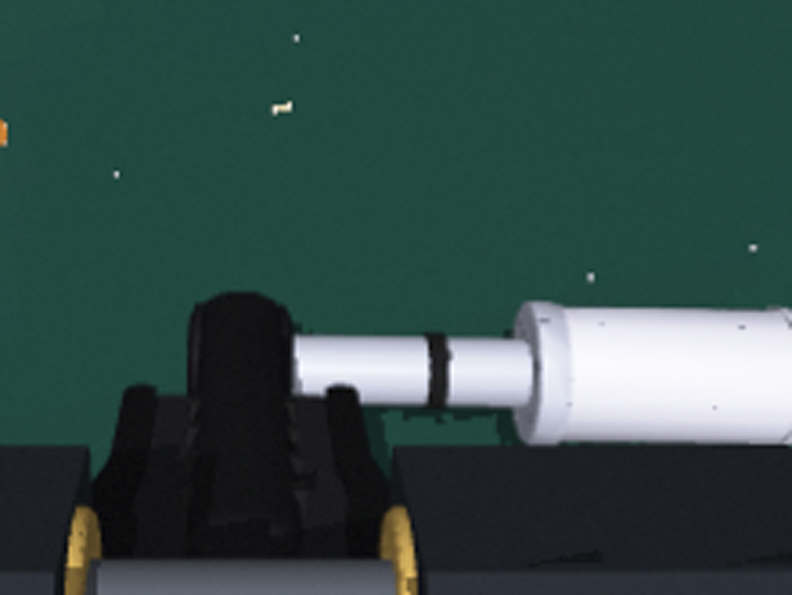

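The gauge ring at (438,370) is well out of the barrel mouth at 525. The grip is at 93 mm of 101, so 8 mm more.

Request:
step_arm --motion '[[[0,-1.5,0,0,0,0],[0,-4,0,0,0,0],[0,-6,0,0,0,0],[0,-7.5,0,0,0,0],[0,-8,0,0,0,0]]]'

```text
time_s: 10.48
tool_pos: [0.5004, 0.1625, 0.1002]
tcp_rot: [-0.319, -3.125, -0.007]
contact_force: [0.6, 14.2, -7.7]
grip_width: 0.137
finger_force: 30.0
```

Request:
step_arm --motion '[[[0,0,0,0,0,0],[0,0,0,0,0,0],[0,0,0,0,0,0],[0,0,0,0,0,0],[0,0,0,0,0,0]]]'

```text
time_s: 10.9
tool_pos: [0.5004, 0.1627, 0.1002]
tcp_rot: [-0.319, -3.125, -0.007]
contact_force: [0.8, 14.4, -7.7]
grip_width: 0.14
finger_force: 30.0
```

Run:
```python
from h import *
o=get_obs();d=o["tool_pos"]-[.5227,.2611,.1003];ax=np.array([.2088,.978,0]);print(d@-ax,o["contact_force"]@ax)
im=get_image("wrist");cv2.imwrite("pics/r3.png",cv2.resize(im[150:290,240:560],None,fx=2.5,fy=2.5,interpolation=2))
```

```text
0.10090051192721557 14.293689579138425
```

View pics/r3.png

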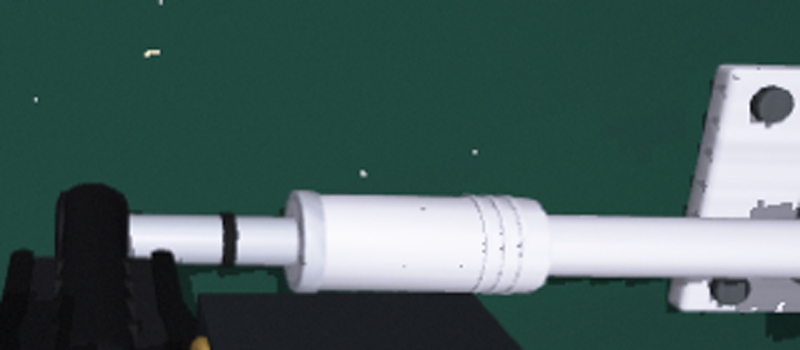

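The wrist view shows the rod out behind the barrel (545 to beyond 800), but the tube mouth is out of frame. Travel is 100.9 mm and the force 14.3 N, both as predicted for 72 mm. I'll check the mouth from the top camera.

Run:
```python
from h import *
im=get_image("top");cv2.imwrite("pics/t3.png",cv2.resize(im[180:240,300:400],None,fx=8,fy=8,interpolation=2))
cm=camera_model("top");g=np.array([.5262,.2593,.045]);ax=np.array([.2088,.978,0])
for x in(.075,.073): u,v=proj(cm,g+ax*x);print((u-300)*8,(v-180)*8)
```

```text
380.89790002881546 251.88827345047002
387.4814757206732 253.16332113224644
```

View pics/t3.png

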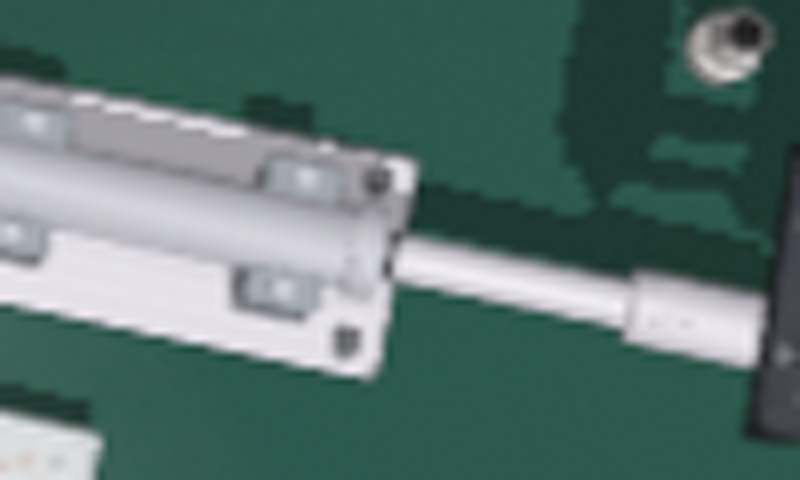

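The black length ring is at (393,255), directly at the bush face (388), so it has just come out. Bystanders are untouched. Handing in.

```bash
python3 -c "
from h import *
print(sign_off())"
```

```text
the job is handed in; nothing more can be done
None
```

The job is handed in with the gripper still holding the rod: I drew the gauge slide to its ring, held it there for over 1 s, then pulled the rod out until its length ring was just clear of the tube mouth (100.9 mm of grip travel at 14.3 N, matching the expected 72 mm).

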